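# Load the labelling machine, slide the guard tab off its start button and start it

### The arm

A 7-joint arm with a two-finger parallel gripper is mounted at the origin on the work surface. World frame = base frame: x ahead of the robot, y to its left, z up, the work surface at z = 0. Lengths are in mm, angles in rad, forces in N, time in s.
With the tool pointing down it reaches from about 350 to 900 mm from the base axis. Payload 8.1 kg.
Tool frame: the origin (TCP) lies on the mounting face of the last link; the fingertips stand 173 mm ahead of it and the grasp point (between the pads) lies 155 mm ahead of it; z points along the fingers, y is the line along which they close (so a half turn about z gives the same grasp; the last joint's range is limited). The gripper opens to 85 mm and grips with 20 to 120 N. Pads are 22 mm wide; open, the fingers measure 114 mm over their backs; the gripper's body (76 mm by 85 mm) begins 54 mm behind the grasp point. The pads swing forward as they close: fully open they stand 13 mm farther back than shut.
Start: joints at [-1.365, 0.434, 0.025, 1.573, -0.012, 1.134, -0.075], TCP at [189.971, 595.436, 404.723] pointing down, gripper open.
Joint ranges: [-2.62, 2.62], [-0.44, 2.09], [-1.27, 1.32], [0.08, 2.57], [-1.32, 4.46], [0.12, 2], [-2.74, 2.74]. Speed limits (rad/s): [2.22, 2.22, 3.01, 3.01, 3.14, 3.14, 3.14].

### API

Orientations are given as a 3x3 rotation matrix whose columns are the frame's x, y, z axes.
In Python, from cell import read_state, snapshot, calibration, ticket gives the robot as it stands.
- The arm moves only by the tool carry_out, never from a script. Its argument "moves" is a list of rows, each a list of 7 numbers: the shift along the tool's x, y, z in cm, then the turn, a rotation vector about the tool's x, y, z in degrees, then the finger opening in cm, from 0 to 8.54. A call has 1 to 8 rows; each row is the pose to reach, as a shift and turn from the pose commanded when the call began, along the tool's axes at that moment; what a row does not reach only later rows make up. A row lasts 1/8 s, in which the tool goes at most 62.5 mm and 10.7 degrees, less where a joint would pass 70% of its speed; a pose out of reach is approached as far as the arm can. A call with a gripper value outside its range is refused whole. The fingers move at their own pace and stop on an object; "squeeze" is the grip in N (left out, the last holds). Time passes only in rows, so rows that repeat a pose let the fingers close. It gives the time, the measured TCP pose, the force, the opening and the grip force at its end, in the units of the state.
- read_state(): the state, without advancing time (a new reading comes with each control period).
- snapshot(name): name is "scene" or "top" or "wrist"; returns (picture, depth): 420x560x3 uint8, red, green, blue; 420x560 float32, mm along the optical axis (not along the pixel's ray), 0 where there is no reading.
- calibration(name): a dict with "fx", "fy", "cx", "cy" (pixels), "k1" (the pictures are not rectified: a ray, as slopes to the right and down, at radius r is drawn at 1 + k1 r^2 times it, then the intrinsics apply), "R" (3x3) and "t" (3): a world point X has camera coordinates R X + t. Camera axes: x right, y down, z forward; pixel columns grow to the right and rows downward; lengths in mm; the calibration is good to about 2 mm. A picture is of the moment at which its call begins: read the wrist's pose just before it. calibration takes no time and is no camera call; for the wrist camera it gives the pose at the moment of the call.
- ticket.finish_job(): hands the job in; it is judged then, once.
The state is a dict: "clock": time; "q": joint angles; "qvel": joint speeds; "tau": joint torques, N m; "tcp_pos": TCP position; "orientation": TCP orientation; "force": force on the tool from outside, world axes, zero at the start; "ft_torque": the same for the moment, N m; "finger_gap": opening from 0.0 (shut) to 1.0 (fully open); "gripper_force": force on a finger pad.
Only numpy, scipy, OpenCV 4.12 (cv2) and the standard library are available. Lean on these libraries where they do the work, as an engineer would, in place of code of your own. Each camera call takes 0.05 s, during which the arm holds its last target. There are 200 camera calls.

### The job

Lay the long thick cardboard tube in the labelling machine's cradle, down on its four wheels between the two end plates, and let go of it. Then slide the metal lock tab all the way aside along its rails, off the start button, and leave it there; then press the uncovered button fully down and let it come back up. Leave the two other tubes and the glue jar where they are.

Things in the scene. Friction and masses are not known exactly. Their poses are not given: they have to be found in the camera images.
- labeller: Desktop labelling machine, fixed. Low grey deck 270 (its x) x 220 (its y) x 30 mm high. Origin on the table, z up; the deck spans x -115 to +155, y -110 to +110 mm. On its -x side, roughly facing the robot, at x = -75: start button under its lock tab (y = 50) and a small fixed round dial (y = -82, 10 mm high). The cradle lies along y at x = 30, a label roll along y at x = 125.
- cradle (a point): Where the middle of the tube's axis lies when the tube is in the cradle: at x = 30, y = 0 mm of the machine, 77.7 mm above the table; axes as the machine's. The tube lies along the machine's y, in the grooves of the four wheels, between two upright aluminium end plates (70 mm wide along x, 5 mm thick, tops 86 mm above the table) with inner faces at y = +-75 mm.
- wheels (a point): Centre of the cradle's four black rubber wheels, level with their axes, 55 mm above the table, right under the cradle point. Each is 24 mm in diameter and 16 mm wide, at y = +-50 and 18 mm to either side in x; tops 67 mm above the table. In the middle 84 mm there is nothing between the tube and the deck but two seen-only thin shafts that stop nothing.
- label_roll (a point): Middle of the axis of the fixed roll of paper labels, 60 mm in diameter, 110 mm long along the machine's y, top 96 mm above the table; its nearest side is 65 mm from the axis of a tube in the cradle. Not to be handled.
- tube: The tube to label: a stiff closed cardboard tube, the only one both long and thick: 140 mm long, 34 mm in diameter, about 60 g. Its origin is the middle of its axis, its x axis runs along the tube (either end may lead). At the start it lies on the wooden tray, its axis 21 mm above the table.
- short_tube: Bystander: a short cardboard tube on the tray, 80 mm long, 34 mm in diameter. Origin in its middle, x along it. Leave it.
- thin_tube: Bystander: a thin cardboard tube on the tray, 140 mm long, 22 mm in diameter. Origin in its middle, x along it. Leave it.
- tray: A flat wooden board without rims, fixed, 240 (x) x 270 (y) x 4 mm high, on the other side of the table's middle from the machine. Origin at the centre of its underside. The three tubes lie on it side by side, about 85 mm apart, roughly along its x axis, in any order.
- lock_tab (a joint): How far the lock tab has been slid, m: 0 = over the button, 0.06 = fully aside, at its stop. At the start 0 to 0.006. It moves along the machine's -y axis, needs about 2.5 N, and stays where it is left.
- tab_grip (a point): Middle of the top of the lock tab's upright fin, 83 mm above the table. The tab is a bare aluminium plate, 64 (machine's x) x 44 (its y) mm, top 59 mm above the table, on two low rails; the fin on its middle is 32 mm long along the machine's x, 12 mm thick along its y, 24 mm high: pinch it from above or push it. At the start the plate covers the button.
- start (a joint): How far the start button is pressed, m: 0 = up, 0.006 = fully down. It goes straight down on a spring: about 1.5 N to begin, 5 N fully down, and comes back up by itself.
- start_top (a point): Middle of the top of the start button: plain round grey plastic, 32 mm in diameter, at x = -75, y = 50 mm of the machine, top 52 mm above the table when up, in a round black collar, top 42 mm above the table. The tab's rails pass it 27 mm to either side in the machine's x, tops 42 mm high.
- glue_jar: Bystander: a closed white jar with a steel lid, 70 mm in diameter, 80 mm high, origin under its middle. It stands beyond and between the machine and the tray.
- card_stack: A stack of blank labels tied together, 90 x 60 mm, 55 mm high, fixed, in front of the robot between the machine and the tray. A basin, a brush and a rod lie out of the way nearer the robot and to the sides. Origin under its middle.
Not all that is in view belongs to the job. What is shaped like the tube but green or purple is not meant.

How it is judged:
By the outcome, as a careful person would: the job done as asked, in the order asked, and still so for the second after the job is handed in, with the robot touching nothing.
It also fails if it takes over 61 s, if anything falls off the work surface, if the arm or the gripper's body presses on something with over 40 N, if the wrist force passes 120 N, or if a joint passes its speed limit or range.

## Working session

There is one attempt and no reset: what is moved stays moved. The work goes in short steps, Python scripts to look and compute and a tool call to move; the robot and the scene stay as the last step left them, time stands still between calls to the robot, and variables do not carry over. Pictures are saved under pics/ and viewed, at most 10 in all, crops included, and the job is handed in when it is done.

Besides the shell and the picture viewer there is one more tool, called after "Request:" as name(argument=value, ...) on one line, values as JSON. carry_out: Moves the arm, as the interface text tells. Its arguments: {"type":"object","properties":{"moves":{"type":"array"},"squeeze":{"type":"number"}},"required":["moves"]}

```bash
mkdir -p pics
cat > h.py <<'E'
import numpy as np, cv2
from cell import read_state, snapshot, calibration, ticket
def cloud(name):
    c=calibration(name); img,d=snapshot(name)
    K=np.array([[c["fx"],0,c["cx"]],[0,c["fy"],c["cy"]],[0,0,1.]])
    v,u=np.mgrid[0:420,0:560]
    p=cv2.undistortPoints(np.stack([u.ravel(),v.ravel()],1).astype(float)[:,None],K,np.array([c["k1"],0,0,0.]))[:,0]
    r=np.c_[p,np.ones(len(p))]*d.reshape(-1,1)
    X=(r-np.array(c["t"]))@np.array(c["R"])
    X[d.ravel()==0]=np.nan
    return img,X.reshape(420,560,3)
def save(n,img): cv2.imwrite("pics/"+n+".png",img[:,:,::-1])
E
python3 - <<'E'
from h import *
for n in("top","scene"):
    i,X=cloud(n); save(n,i); np.savez(n,i=i,X=X)
s=read_state();print(s)
E
```

```text
{'clock': 0.1, 'q': array([-1.36461425,  0.43518271,  0.02497996,  1.57398768, -0.01163966,
        1.13398233, -0.07507776]), 'qvel': array([-0.00130488, -0.00282062, -0.00290481, -0.00246715, -0.00113099,
        0.00107911,  0.00018902]), 'tau': array([ 3.19753148e-03, -6.71749163e+01,  1.02836285e+00, -3.16900063e+01,
        1.58409815e-02,  7.28388302e-03,  1.18559166e-05]), 'tcp_pos': array([189.90152277, 595.2471884 , 403.99318621]), 'orientation': array([[-9.52683277e-01,  3.03964571e-01, -3.37150267e-04],
       [ 3.03964743e-01,  9.52682291e-01, -1.37408446e-03],
       [-9.64759067e-05, -1.41154908e-03, -9.99998999e-01]]), 'force': array([0.14858907, 0.89741676, 0.05800063]), 'ft_torque': array([ 0.04999663, -0.00987829,  0.03337042]), 'gripper_force': 0.0, 'finger_gap': 0.996598684434301}
```

View pics/top.png

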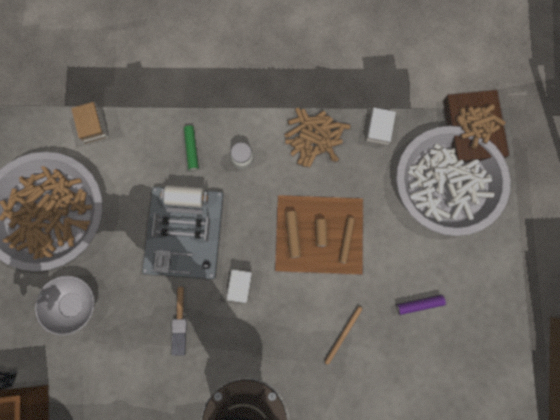

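View pics/scene.png

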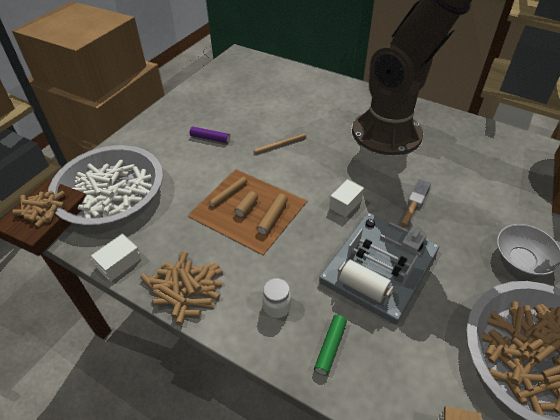

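Top view: thick long tube at about (293,233), short one at (321,233), thin one at (347,240), machine around (183,232) with roll at (184,196), tab at (162,261) and dial at (207,265); jar at (241,154), card stack at (239,287). The scene view agrees.

Run:
```python
from h import *
for n in("top","scene"):
    f=np.load(n+".npz"); i,X=f["i"],f["X"]; print(n)
    boxes=dict(tube=(280,200,306,268),short=(309,210,333,255),thin=(335,210,360,272),roll=(158,180,212,212),dial=(198,255,215,275),deck=(135,180,228,285),tab=(148,246,176,276),jar=(225,135,258,172),card=(222,266,256,305)) if n=="top" else dict(tube=(250,185,292,242),roll=(330,250,400,310),deck=(315,200,445,325),tab=(395,215,435,260))
    for k,(a,b,c,d) in boxes.items():
        P=X[b:d,a:c].reshape(-1,3)
        lo,hi={'tube':(16,60),'short':(16,60),'thin':(10,60),'deck':(22,38),'roll':(60,110),'tab':(50,95),'dial':(33,60)}.get(k,(30,120))
        P=P[(P[:,2]>lo)&(P[:,2]<hi)]
        if len(P)<5: print(k,len(P));continue
        (cx,cy),(w,h),ang=cv2.minAreaRect(P[:,:2].astype(np.float32))
        print(k,len(P),"mean",P.mean(0).round(1),"rect",np.round([cx,cy,w,h,ang],1),"zmax",np.percentile(P[:,2],[5,50,98]).round(1))
s=read_state();print(np.array(calibration("wrist")["R"]).round(3).tolist(),np.array(calibration("wrist")["t"]).round(1))
```

```text
top
tube 512 mean [ 552.2 -136.    34.7] rect [ 553.6 -137.   141.2   35.4    6. ] zmax [25.  35.3 43.3]
short 297 mean [ 558.1 -225.3   34.5] rect [ 558.9 -226.1   80.8   33.7    2.7] zmax [25.1 35.1 43.2]
thin 379 mean [ 537.4 -304.7   22. ] rect [ 535.9 -306.8   74.8  190.5   89. ] zmax [10.8 23.2 31.2]
roll 833 mean [659.6 189.9  88.3] rect [663.1 193.2 140.2  60.2  86.2] zmax [ 71.6  90.9 100.2]
dial 121 mean [457.7 125.3  37.7] rect [458.  124.4  58.   48.3   1.5] zmax [33.3 37.  45.5]
deck 4275 mean [542.5 194.5  30.7] rect [558.4 200.3 220.2 272.9  86.1] zmax [25.6 30.8 36.8]
tab 335 mean [466.7 251.6  63.6] rect [466.6 253.2  45.1  66.3  87.8] zmax [55.  60.7 87.2]
jar 439 mean [791.   22.   71.4] rect [794.9  23.   64.2  65.8  53.2] zmax [39.5 78.5 85.7]
card 630 mean [395.4  23.7  55.3] rect [395.8  24.   60.3  89.6  81.1] zmax [49.9 55.4 62.1]
scene
tube 589 mean [ 557.4 -148.3   32.4] rect [ 557.8 -178.6  145.9  111.     6.5] zmax [20.6 34.3 40. ]
roll 1411 mean [664.9 192.9  83.9] rect [624.5 187.1 150.5 140.6   3.5] zmax [62.3 87.5 98.5]
deck 4739 mean [567.8 199.3  30.3] rect [539.8 182.  402.5 333.2  33.8] zmax [26.5 30.3 35.7]
tab 372 mean [483.7 249.7  63.8] rect [493.6 250.3 130.4  50.1   0.9] zmax [54.5 60.2 86. ]
[[0.304, 0.953, 0.0], [0.916, -0.292, 0.274], [0.261, -0.083, -0.962]] [-623.9  -35.9  378. ]
```

Machine yaw ≈ -3.9°, origin ≈ (538.4, 201.7). Tube at (553.6, -137), yaw 6°. Moving towards it.

Request:
carry_out(moves=[[-57,-58.7,8,0,0,156,6.5],[-57,-58.7,8,0,0,156,6.5],[-57,-58.7,8,0,0,156,6.5],[-57,-58.7,8,0,0,156,6.5],[-57,-58.7,8,0,0,156,6.5],[-57,-58.7,8,0,0,156,6.5],[-57,-58.7,8,0,0,156,6.5],[-57,-58.7,8,0,0,156,6.5]], squeeze=25)

```text
clock: 1.1
tcp_pos: [412.1, 148.1, 356.0]
orientation: [[0.241, 0.97, 0.0], [0.97, -0.241, 0.0], [0.001, 0.0, -1.0]]
force: [-0.0, -0.2, -0.6]
finger_gap: 0.758
gripper_force: 0.0
```

```bash
cat >> h.py <<'E'
from scipy.spatial.transform import Rotation as Rn
def go(p,yawy):
    "shift cm / turn deg in the tool axes to TCP p (world mm), tool down, closing axis at yawy deg"
    s=read_state(); R=s["orientation"]; a=np.radians(yawy)
    y=np.array([np.cos(a),np.sin(a),0]); z=np.array([0,0,-1.]); T=np.c_[np.cross(y,z),y,z]
    print("shift cm",(R.T@(np.array(p)-s["tcp_pos"])/10).round(2),"turn",Rn.from_matrix(R.T@T).as_rotvec(degrees=True).round(2),
      "t",round(s["clock"],2),"tcp",s["tcp_pos"].round(1),"F",s["force"].round(1),"gap",round(s["finger_gap"],2),"grip",round(s["gripper_force"],1),"q",s["q"].round(2))
YM=-3.9; O=np.array([538.4,201.7])
def M(x,y):
    a=np.radians(YM); return O+[np.cos(a)*x-np.sin(a)*y,np.sin(a)*x+np.cos(a)*y]
E
python3 -c "
from h import *
go([553.6,-137,300],-84)"
```

```text
shift cm [-24.25  20.61   5.59] turn [-1.000e-02 -3.000e-02  7.003e+01] t 1.1 tcp [412.1 148.1 356. ] F [-0.  -0.2 -0.6] gap 0.76 grip 0.0 q [-0.9   0.19  0.51  2.1  -0.12  0.88 -0.57]
```

Request:
carry_out(moves=[[-24.2,20.6,5.6,0,0,70,6.5],[-24.2,20.6,5.6,0,0,70,6.5],[-24.2,20.6,5.6,0,0,70,6.5],[-24.2,20.6,5.6,0,0,70,6.5],[-24.2,20.6,5.6,0,0,70,6.5],[-24.2,20.6,5.6,0,0,70,6.5],[-24.2,20.6,5.6,0,0,70,6.5],[-24.2,20.6,5.6,0,0,70,6.5]])

```text
clock: 2.1
tcp_pos: [554.7, -133.8, 299.5]
orientation: [[0.994, 0.111, -0.001], [0.111, -0.994, -0.0], [-0.001, 0.0, -1.0]]
force: [-1.2, -0.5, 1.1]
finger_gap: 0.763
gripper_force: 0.0
```

Run:
```python
from h import *
go([553.6,-137,300],-84)
i,X=cloud("wrist"); save("w1",i)
m=(X[...,2]>15)&(X[...,2]<50)&(abs(X[...,1]+140)<45)&(abs(X[...,0]-553)<110)
P=X[m]; print(len(P),P.mean(0),cv2.minAreaRect(P[:,:2].astype(np.float32)),np.percentile(P[:,2],[5,50,98]))
```

```text
shift cm [-0.15  0.31 -0.05] turn [0.01 0.07 0.39] t 2.1 tcp [ 554.7 -133.8  299.5] F [-1.2 -0.5  1.1] gap 0.76 grip 0.0 q [-0.41  0.56  0.81  1.88 -0.5   0.92 -0.82]
8669 [ 558.54494204 -140.1072727    34.79543277] ((552.8184204101562, -141.2303924560547), (141.19241333007812, 33.571285247802734), 5.759811878204346) [27.4439428  35.98915447 38.84532902]
```

View pics/w1.png

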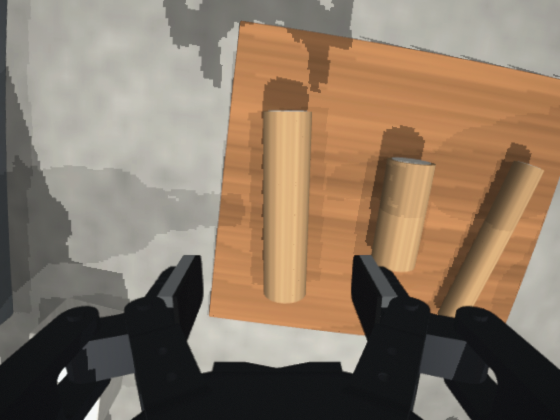

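The tube runs from (287,110) to (285,295) in the wrist view, between the open fingers, well clear of the short tube. Descending and gripping.

Request:
carry_out(moves=[[-0.1,0.3,5,0,0,0.3,6.5],[-0.1,0.3,9,0,0,0.3,6.5],[-0.1,0.3,11.9,0,0,0.3,6.5],[-0.1,0.3,11.9,0,0,0.3,6.5],[-0.1,0.3,11.9,0,0,0.3,2.5],[-0.1,0.3,11.9,0,0,0.3,2.5],[-0.1,0.3,11.9,0,0,0.3,2.5],[-0.1,0.3,11.9,0,0,0.3,2.5]], squeeze=25)

```text
clock: 3.15
tcp_pos: [554.8, -137.1, 182.6]
orientation: [[0.994, 0.106, 0.003], [0.106, -0.994, -0.0], [0.003, 0.0, -1.0]]
force: [-1.3, 0.5, 7.6]
finger_gap: 0.388
gripper_force: 24.6
```

Request:
carry_out(moves=[[0,0,-4,0,0,0,2.5],[0,0,-9,0,0,0,2.5],[0,0,-13,0,0,0,2.5],[0,0,-13,0,0,0,2.5]])

```text
clock: 3.65
tcp_pos: [555.0, -137.4, 314.5]
orientation: [[0.994, 0.106, 0.006], [0.106, -0.994, -0.0], [0.006, 0.001, -1.0]]
force: [0.4, 0.9, -0.8]
finger_gap: 0.39
gripper_force: 25.7
```

Run:
```python
from h import *
print(M(30,0))
go([*M(30,0),300],-3.9)
i,X=cloud("wrist"); np.savez("w2",i=i,X=X)
s=read_state();R=s["orientation"]
C=(X-s["tcp_pos"])@R   # tool frame
m=(C[...,2]>130)&(C[...,2]<172)&(abs(C[...,1])<16)&(abs(C[...,0])<120)
P=C[m]; print(len(P),np.percentile(P[:,0],[0.5,1,5,50,95,99,99.5]).round(1))
for a in range(-20,90,10):
  Q=P[abs(P[:,0]-a)<5]
  if len(Q): print(a,len(Q),Q[:,1].min().round(1),Q[:,1].max().round(1),np.percentile(Q[:,2],5).round(1))
```

```text
[568.33052837 199.65954128]
shift cm [  4.89 -33.38   1.45] turn [  0.3   -0.25 -80.02] t 3.65 tcp [ 555.  -137.4  314.5] F [ 0.4  0.9 -0.8] gap 0.39 grip 25.7 q [-0.42  0.54  0.83  1.86 -0.49  0.94 -0.83]
20839 [-29.3 -28.3 -22.7  26.2  65.1  68.2  68.5]
-20 1510 -15.3 16.0 142.3
-10 1759 -16.0 16.0 141.6
0 2016 -16.0 16.0 135.2
10 2160 -16.0 16.0 136.8
20 2037 -15.6 16.0 142.2
30 2168 -15.6 16.0 142.2
40 2318 -15.4 15.9 142.2
50 2469 -15.6 16.0 142.1
60 2633 -15.7 16.0 142.2
70 1075 -15.0 15.9 142.1
```

Request:
carry_out(moves=[[4.9,-33.5,-0.5,0.3,-0.25,-80,2.5],[4.9,-33.5,-0.5,0.3,-0.25,-80,2.5],[4.9,-33.5,-0.5,0.3,-0.25,-80,2.5],[4.9,-33.5,-0.5,0.3,-0.25,-80,2.5],[4.9,-33.5,-0.5,0.3,-0.25,-80,2.5],[4.9,-33.5,-0.5,0.3,-0.25,-80,2.5],[4.9,-33.5,-0.5,0.3,-0.25,-80,2.5],[4.9,-33.5,-0.5,0.3,-0.25,-80,2.5]])

```text
clock: 4.7
tcp_pos: [566.8, 201.9, 314.6]
orientation: [[0.063, 0.998, -0.009], [0.998, -0.063, -0.0], [-0.001, -0.008, -1.0]]
force: [0.3, -0.8, -0.8]
finger_gap: 0.387
gripper_force: 25.7
```

Request:
carry_out(moves=[[0,0,0,0,0,0,2.5],[0,0,0,0,0,0,2.5]])

```text
clock: 4.95
tcp_pos: [567.3, 201.3, 315.4]
orientation: [[0.071, 0.997, -0.007], [0.997, -0.071, 0.0], [-0.0, -0.007, -1.0]]
force: [-0.9, -0.1, -0.7]
finger_gap: 0.386
gripper_force: 25.7
```

Run:
```python
from h import *
go([*M(30,1.2),320],-3.9)
i,X=cloud("wrist"); save("w3",i); np.savez("w3",i=i,X=X)
a=np.radians(YM);e=np.array([[np.cos(a),np.sin(a)],[-np.sin(a),np.cos(a)]])
L=(X[...,:2]-O)@e.T
Z=X[...,2]
def st(n,m):
    P=L[m]; print(n,len(P), len(P) and (np.percentile(P,[1,50,99],axis=0).round(1).tolist(),np.median(Z[m]).round(1)))
for sg in(1,-1): st("plate%d"%sg,(abs(L[...,0]-30)<45)&(abs(sg*L[...,1]-78)<14)&(Z>80)&(Z<95))
st("tab",(abs(L[...,0]+75)<45)&(abs(L[...,1]-45)<45)&(Z>52)&(Z<66))
st("fin",(abs(L[...,0]+75)<45)&(abs(L[...,1]-45)<45)&(Z>75)&(Z<90))
st("roll",(abs(L[...,0]-125)<50)&(abs(L[...,1])<70)&(Z>75)&(Z<105))
for y in(50,-50):
  for x in(12,48): st("wheel",(abs(L[...,0]-x)<14)&(abs(L[...,1]-y)<14)&(Z>60)&(Z<75))
```

```text
shift cm [-0.03  0.11 -0.46] turn [-0.42  0.02 -0.16] t 4.95 tcp [567.3 201.3 315.4] F [-0.9 -0.1 -0.7] gap 0.39 grip 25.7 q [-0.73  0.51  0.44  1.76 -0.26  0.94 -0.25]
plate1 1223 ([[-2.6, 70.6], [30.9, 73.3], [64.4, 75.6]], np.float64(85.8))
plate-1 160 ([[-3.5, -84.6], [53.8, -80.2], [62.4, -78.5]], np.float64(85.2))
tab 4960 ([[-105.3, 21.2], [-68.2, 48.4], [-42.3, 64.5]], np.float64(59.1))
fin 1144 ([[-89.1, 36.8], [-72.1, 43.0], [-58.1, 48.6]], np.float64(82.8))
roll 14823 ([[97.2, -53.3], [117.9, 8.9], [148.5, 62.0]], np.float64(92.3))
wheel 0 0
wheel 125 ([[55.9, 38.4], [57.7, 46.1], [59.6, 54.0]], np.float64(62.7))
wheel 0 0
wheel 0 0
```

View pics/w3.png

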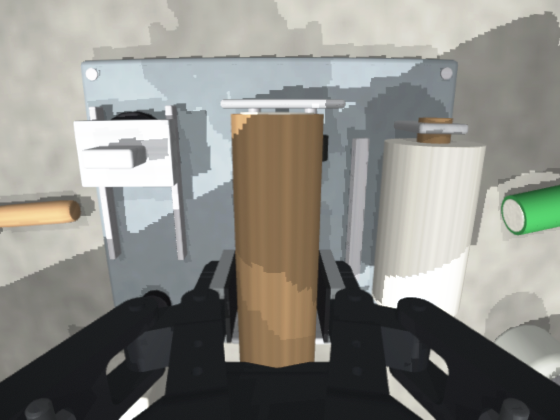

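The picture shows the tube between the plates' lines, its far end at (278,115) below the +y plate (285,103). The wrist view puts the machine about 4 mm to -y of the first estimate, so I correct for that while lowering.

Request:
carry_out(moves=[[-0.5,0.2,0,-0.4,0,0,2.5],[-0.5,0.2,2,-0.4,0,0,2.5],[-0.5,0.2,4,-0.4,0,0,2.5],[-0.5,0.2,5.2,-0.4,0,0,2.5],[-0.5,0.2,5.2,-0.4,0,0,2.5]])

```text
clock: 5.62
tcp_pos: [568.7, 196.0, 263.4]
orientation: [[0.069, 0.998, -0.0], [0.998, -0.069, -0.001], [-0.001, -0.0, -1.0]]
force: [0.1, -0.0, -0.7]
finger_gap: 0.384
gripper_force: 25.7
```

```bash
sed -i 's/O=np.array.*/O=np.array([539.1,197.3])/' h.py
python3 - <<'E'
from h import *
go([*M(30,1.2),237],-3.9)
i,X=cloud("wrist"); save("w4",i)
s=read_state();C=(X-s["tcp_pos"])@s["orientation"]; Z=X[...,2]
m=(C[...,2]>140)&(C[...,2]<165)&(abs(C[...,1])<12)&(abs(C[...,0]-60)<30); print("tube end",np.percentile(C[m][:,0],[98,99,99.7]).round(1))
m=(Z>81)&(Z<90)&(abs(C[...,1])<50)&(C[...,0]>68)&(C[...,0]<95); print("plate",m.sum(),np.percentile(C[m][:,0],[1,3,50,97,99]).round(1),np.percentile(C[m][:,1],[1,99]).round(1))
E
```

```text
shift cm [0.05 0.04 2.64] turn [-0.02  0.05 -0.07] t 5.62 tcp [568.7 196.  263.4] F [ 0.1 -0.  -0.7] gap 0.38 grip 25.7 q [-0.7   0.57  0.41  1.81 -0.3   0.83 -0.21]
tube end [66.5 66.7 67. ]
plate 2142 [74.3 74.4 76.6 79.1 79.1] [-34.  33.]
```

View pics/w4.png

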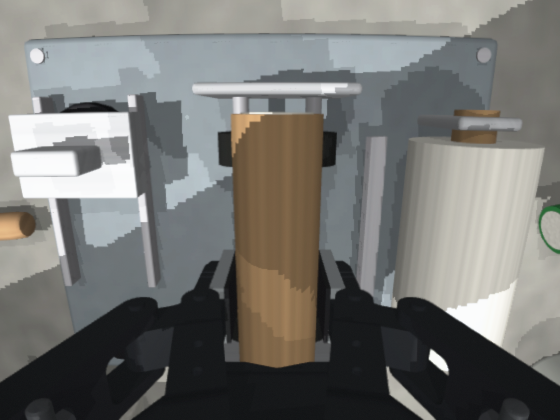

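The tube (end at (277,115)) is centred on the plate (277,90) and the black wheels (225/330,148), about 6 mm from the plate. Lowering it in.

Request:
carry_out(moves=[[0.1,0,1,0,0,0,2.5],[0.1,0,1.8,0,0,0,2.5],[0.1,0,2.3,0,0,0,2.5],[0.1,0,2.55,0,0,0,2.5],[0.1,0,2.55,0,0,0,2.5],[0.1,0,2.55,0,0,0,2.5]])

```text
clock: 6.42
tcp_pos: [568.8, 197.2, 239.3]
orientation: [[0.069, 0.998, 0.0], [0.998, -0.069, 0.0], [0.001, 0.0, -1.0]]
force: [-6.0, -1.4, 9.5]
finger_gap: 0.389
gripper_force: 26.6
```

Request:
carry_out(moves=[[0,-0.1,0,0,0,0,4.2],[0,-0.1,0,0,0,0,5],[0,-0.1,0,0,0,0,5.2],[0,-0.1,0,0,0,0,5.2]])

```text
clock: 6.92
tcp_pos: [568.0, 197.4, 238.5]
orientation: [[0.069, 0.998, 0.001], [0.998, -0.069, -0.0], [-0.0, 0.001, -1.0]]
force: [0.1, 0.1, -0.4]
finger_gap: 0.61
gripper_force: 0.0
```

Request:
carry_out(moves=[[0,0,-2,0,0,0,5.2],[0,0,-6,0,0,0,5.2],[0,0,-8,0,0,0,5.2],[0,0,-8,0,0,0,5.2]])

```text
clock: 7.42
tcp_pos: [568.4, 197.4, 320.0]
orientation: [[0.069, 0.998, 0.004], [0.998, -0.069, 0.001], [0.002, 0.003, -1.0]]
force: [0.2, -0.3, -1.0]
finger_gap: 0.605
gripper_force: 0.0
```

Run:
```python
from h import *
go([*M(-75,76),320],-3.9)
i,X=cloud("wrist"); save("w5",i)
a=np.radians(YM);e=np.array([[np.cos(a),np.sin(a)],[-np.sin(a),np.cos(a)]])
L=(X[...,:2]-O)@e.T; Z=X[...,2]
def st(n,m):
    P=L[m]; print(n,len(P), len(P) and (np.percentile(P,[1,50,99],axis=0).round(1).tolist(),np.percentile(Z[m],[50,95,99]).round(1)))
for y in range(-70,80,20): st("tube%d"%y,(abs(L[...,0]-30)<22)&(abs(L[...,1]-y)<10)&(Z>78)&(Z<105))
st("plate",(abs(L[...,0]-30)<45)&(abs(L[...,1]-78)<6)&(Z>82)&(Z<90))
st("tab",(abs(L[...,0]+75)<45)&(abs(L[...,1]-45)<45)&(Z>54)&(Z<66))
st("fin",(abs(L[...,0]+75)<45)&(abs(L[...,1]-45)<45)&(Z>78)&(Z<90))
```

```text
shift cm [  7.38 -10.43  -0.02] turn [ 0.2  -0.09 -0.04] t 7.42 tcp [568.4 197.4 320. ] F [ 0.2 -0.3 -1. ] gap 0.61 grip 0.0 q [-0.73  0.5   0.45  1.76 -0.26  0.94 -0.25]
tube-70 1104 ([[8.8, -79.3], [29.7, -68.8], [51.6, -60.1]], array([88.6, 94.8, 95.4]))
tube-50 1321 ([[12.9, -59.8], [29.7, -49.8], [45.8, -40.2]], array([92.7, 95.1, 95.6]))
tube-30 1432 ([[12.8, -39.8], [29.1, -29.8], [45.5, -20.2]], array([92.8, 95.1, 95.7]))
tube-10 1566 ([[13.2, -19.8], [29.2, -9.8], [45.8, -0.2]], array([92.8, 95.2, 95.7]))
tube10 1698 ([[12.9, 0.2], [29.2, 10.2], [45.5, 19.8]], array([92.8, 95.1, 95.7]))
tube30 1819 ([[13.2, 20.3], [29.2, 30.3], [45.6, 39.8]], array([92.9, 95.2, 95.7]))
tube50 1975 ([[13.2, 40.2], [29.3, 50.1], [45.8, 59.8]], array([92.8, 95.3, 95.9]))
tube70 1682 ([[9.0, 60.3], [29.8, 67.9], [51.3, 80.0]], array([87.3, 95.1, 95.7]))
plate 1203 ([[-3.7, 75.0], [29.9, 77.4], [63.5, 80.1]], array([85.8, 87. , 87.6]))
tab 4889 ([[-106.3, 25.4], [-69.8, 51.8], [-43.4, 68.4]], array([59.1, 60.3, 62.3]))
fin 1025 ([[-90.2, 41.4], [-73.6, 47.1], [-59.4, 52.8]], array([82.9, 84. , 84.4]))
```

View pics/w5.png

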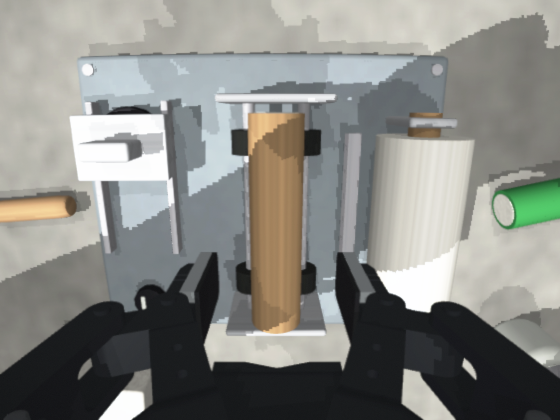

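The tube lies level on the wheels (top 95 mm, from (276,115) to (276,325)) between the plates. Next: shut the fingers, go behind the fin at (110,150).

Request:
carry_out(moves=[[7.4,-10.4,0,0.2,0,0,0],[7.4,-10.4,0,0.2,0,0,0],[7.4,-10.4,0,0.2,0,0,0],[7.4,-10.4,4,0.2,0,0,0],[7.4,-10.4,7,0.2,0,0,0],[7.4,-10.4,8.1,0.2,0,0,0],[7.4,-10.4,8.1,0.2,0,0,0],[7.4,-10.4,8.1,0.2,0,0,0]])

```text
clock: 8.48
tcp_pos: [469.9, 278.3, 238.3]
orientation: [[0.069, 0.998, -0.002], [0.998, -0.069, 0.001], [0.001, -0.002, -1.0]]
force: [-0.0, -1.1, 0.4]
finger_gap: -0.003
gripper_force: 0.0
```

```bash
python3 -c "
from h import *
go([*M(-75,5),239],-3.9)"
```

```text
shift cm [-7.11 -0.03 -0.07] turn [-0.1  -0.05 -0.07] t 8.47 tcp [469.9 278.3 238.3] F [-0.  -1.1  0.4] gap -0.0 grip 0.0 q [-0.91  0.53  0.39  1.97 -0.3   0.7  -0.41]
```

Request:
carry_out(moves=[[-1,0,-0.1,0,0,0,0],[-2,0,-0.1,0,0,0,0],[-3,0,-0.1,0,0,0,0],[-4,0,-0.1,0,0,0,0],[-5,0,-0.1,0,0,0,0],[-6,0,-0.1,0,0,0,0],[-6.6,0,-0.1,0,0,0,0],[-6.6,0,-0.1,0,0,0,0]])

```text
clock: 9.48
tcp_pos: [464.5, 211.6, 238.3]
orientation: [[0.07, 0.998, -0.004], [0.998, -0.07, -0.001], [-0.001, -0.004, -1.0]]
force: [0.5, -1.0, -0.2]
finger_gap: -0.001
gripper_force: 0.0
```

Request:
carry_out(moves=[[-0.3,0,0,0,0,0,0],[-0.5,0,0,0,0,0,0],[-0.5,0,0,0,0,0,0]])

```text
clock: 9.85
tcp_pos: [464.1, 209.7, 238.3]
orientation: [[0.066, 0.998, -0.003], [0.998, -0.066, 0.003], [0.002, -0.003, -1.0]]
force: [0.1, 9.4, -3.8]
finger_gap: -0.003
gripper_force: 4.8
```

Firm stop (9 N) where expected. Back off, move above the button and check.

Request:
carry_out(moves=[[1.5,0,0,0,0,0,0],[3,0,-4,0,0,0,0],[4.5,0,-6,0,0,0,0],[4.5,0,-6,0,0,0,0]])

```text
clock: 10.35
tcp_pos: [467.9, 254.1, 299.6]
orientation: [[0.066, 0.998, -0.001], [0.998, -0.066, 0.002], [0.002, -0.001, -1.0]]
force: [-0.2, 0.4, -0.6]
finger_gap: -0.001
gripper_force: 0.0
```

Run:
```python
from h import *
go([*M(-75,50),225],-3.9)
a=np.radians(YM);e=np.array([[np.cos(a),np.sin(a)],[-np.sin(a),np.cos(a)]])
for n in("wrist","top"):
  i,X=cloud(n); save("b_"+n,i)
  L=(X[...,:2]-O)@e.T; Z=X[...,2]
  def st(n,m):
    P=L[m]; print(n,len(P), len(P) and (np.percentile(P,[1,50,99],axis=0).round(1).tolist(),np.percentile(Z[m],[5,50,95]).round(1)))
  st("tab",(abs(L[...,0]+75)<45)&(abs(L[...,1]+10)<35)&(Z>54)&(Z<66))
  st("fin",(abs(L[...,0]+75)<45)&(abs(L[...,1]+10)<35)&(Z>78)&(Z<88))
  st("btn",(abs(L[...,0]+75)<24)&(abs(L[...,1]-50)<24)&(Z>47)&(Z<57))
```

```text
shift cm [-0.2  -0.01  7.46] turn [-0.05 -0.1   0.09] t 10.35 tcp [467.9 254.1 299.6] F [-0.2  0.4 -0.6] gap -0.0 grip 0.0 q [-0.92  0.42  0.44  1.95 -0.24  0.82 -0.42]
tab 405 ([[-107.2, -4.9], [-100.6, 8.0], [-43.6, 12.7]], array([56. , 58.9, 59.9]))
fin 0 0
btn 1695 ([[-90.0, 36.5], [-75.5, 51.7], [-60.9, 66.0]], array([50. , 51.9, 53.1]))
tab 261 ([[-106.4, -27.7], [-75.3, -9.4], [-43.7, 16.4]], array([55.8, 60.2, 64.1]))
fin 40 ([[-89.0, -12.3], [-74.0, -6.0], [-59.3, -0.1]], array([79.8, 83.3, 87.3]))
btn 75 ([[-88.6, 37.3], [-75.7, 52.3], [-58.7, 66.9]], array([48. , 51.8, 56.4]))
```

View pics/b_wrist.png

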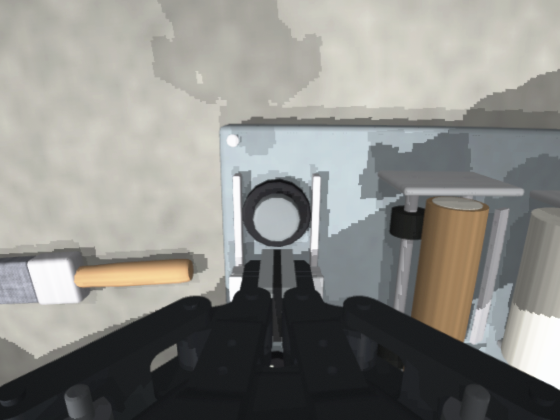

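The button (277,218) is fully uncovered; the tab's edge is at (277,283). Pressing now.

Request:
carry_out(moves=[[-0.1,0,4,0,0,0,0],[-0.1,0,6.8,0,0,0,0],[-0.1,0,7.4,0,0,0,0],[-0.1,0,7.9,0,0,0,0],[-0.1,0,8.2,0,0,0,0],[-0.1,0,8.3,0,0,0,0],[-0.1,0,8.3,0,0,0,0]])

```text
clock: 11.32
tcp_pos: [467.2, 250.2, 218.8]
orientation: [[0.07, 0.998, -0.004], [0.998, -0.07, 0.002], [0.001, -0.004, -1.0]]
force: [-14.8, -9.7, 46.0]
finger_gap: 0.001
gripper_force: 22.9
```

Fully down (tip at 45.8 mm, firm stop). Straight up.

Request:
carry_out(moves=[[0,0,-1,0,0,0,0],[0,0,-4,0,0,0,0],[0,0,-9,0,0,0,0],[0,0,-13,0,0,0,0],[0,0,-16,0,0,0,0],[0,0,-16,0,0,0,0],[0,0,-16,0,0,0,0]])

```text
clock: 12.2
tcp_pos: [467.6, 251.3, 375.4]
orientation: [[0.069, 0.998, -0.003], [0.998, -0.069, 0.001], [0.0, -0.003, -1.0]]
force: [0.4, 0.2, -0.6]
finger_gap: 0.003
gripper_force: 0.0
```

Run:
```python
from h import *
go([*M(-75,50),225],-3.9)
a=np.radians(YM);e=np.array([[np.cos(a),np.sin(a)],[-np.sin(a),np.cos(a)]])
i,X=cloud("wrist"); save("end",i)
L=(X[...,:2]-O)@e.T; Z=X[...,2]
def st(n,m):
    P=L[m]; print(n,len(P), len(P) and (np.percentile(P,[1,50,99],axis=0).round(1).tolist(),np.percentile(Z[m],[5,50,95]).round(1)))
st("tab",(abs(L[...,0]+75)<45)&(abs(L[...,1]+10)<35)&(Z>54)&(Z<66))
st("btn",(abs(L[...,0]+75)<14)&(abs(L[...,1]-51)<14)&(Z>40)&(Z<57))
for y in(-30,0,50): st("tube",(abs(L[...,0]-30)<22)&(abs(L[...,1]-y)<10)&(Z>78)&(Z<105))
```

```text
shift cm [ 0.1   0.04 15.04] turn [-0.16 -0.02 -0.04] t 12.2 tcp [467.6 251.3 375.4] F [ 0.4  0.2 -0.6] gap 0.0 grip 0.0 q [-0.97  0.33  0.49  1.87 -0.18  0.99 -0.47]
tab 1715 ([[-107.2, -19.2], [-75.5, 3.0], [-44.0, 12.8]], array([57.3, 58.9, 60.1]))
btn 1005 ([[-88.6, 37.5], [-74.6, 52.5], [-61.3, 64.8]], array([42.3, 51.9, 53.1]))
tube 854 ([[12.3, -39.8], [23.9, -29.8], [43.3, -20.2]], array([81.5, 92.3, 95.2]))
tube 918 ([[12.5, -9.8], [24.0, 0.2], [43.1, 9.8]], array([82.7, 92.7, 95.2]))
tube 1071 ([[13.0, 40.1], [24.4, 50.2], [43.2, 59.8]], array([82.6, 92.8, 95.2]))
```

View pics/end.png

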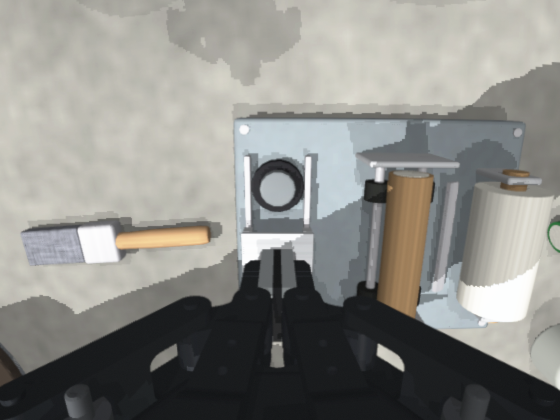

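The tube is seated, the button is back up (52 mm) at (277,187), and the tab is aside at (278,245). Handing in.

```bash
python3 -c "
from h import *
print(ticket.finish_job())"
```

```text
the job is handed in; nothing more can be done
None
```

The job is handed in at about 12 s: the tube lies level in the cradle, the lock tab was pushed aside until it hit its stop, and the button was pressed fully down and is back up. The other tubes and the glue jar were not touched. The fingertips briefly pressed the button with about 46 N; I don't know whether the 40 N limit, set for the arm and gripper body, also covers the fingertips.

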